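# Slide a shelf plank out to its cut line and hold it for sawing

## Robot

A 6-joint arm with a two-finger parallel gripper is mounted at the origin on the work surface. World frame = base frame: x ahead of the robot, y to its left, z up, the work surface at z = 0. Lengths are in m, angles in rad, forces in N, time in s.
With the tool pointing down it reaches from about 0.35 to 1 m from the base axis. Payload 7.1 kg.
Tool frame: the origin (TCP) lies between the finger pads; the fingertips stand 25 mm ahead of it and the grasp point (between the pads) lies 6 mm ahead of it; z points along the fingers, y is the line along which they close (so a half turn about z gives the same grasp; the last joint's range is limited). The gripper opens to 85 mm and grips with 20 to 120 N. Pads are 22 mm wide; open, the fingers measure 114 mm over their backs; the gripper's body (76 mm by 85 mm) begins 54 mm behind the grasp point. The pads swing forward as they close: fully open they stand 13 mm farther back than shut.
Start: joints at [-1.204, 0.423, 1.63, -0, 1.089, -0.019], TCP at [0.235, -0.579, 0.256] pointing down, gripper open.
Joint ranges: [-3, 3], [-0.9, 2.11], [0.09, 2.58], [-1.31, 4.45], [0.11, 2.69], [-2.54, 2.54]. Speed limits (rad/s): [2.39, 2.39, 3.01, 3.14, 3.14, 3.14].

## Interface

Orientations are given as a unit quaternion [w, x, y, z].
In Python, from workcell import sensors, eyes, sign_off gives the robot as it stands.
- The arm moves only by the shell command python3 -m jog 'ROWS' [OPENING] [FORCE]. ROWS is JSON, a list that holds one entry, the list of rows, each a list of 6 numbers: the shift along the tool's x, y, z in units of 30 mm (1.0 is 30 mm), then the turn, a rotation vector about the tool's x, y, z in degrees. A call has 1 to 8 rows; each row shifts and turns the commanded pose from where the row before left it, along the tool's axes as they then stand; what a row does not reach is not made up. A row lasts 1/12 s, in which the tool goes at most 41.7 mm and 7.16 degrees, less where a joint would pass 70% of its speed; a pose out of reach is approached as far as the arm can. A call is refused whole if a number of a shift passes 1 or a number of a turn 7.16, either way. A call with a gripper value outside its range is refused whole. OPENING is the opening, from -1 (shut) to 1 (fully open), set as the call begins (- or left out, the last holds). The fingers move at their own pace and stop on an object; FORCE is the grip in N (left out, the last holds). Time passes only in rows, so rows that do not move let the fingers close. It gives the time, the measured TCP pose, the force, the opening and the grip force at its end, in the units of the state.
- sensors.get_state(): the state, without advancing time (a new reading comes with each control period).
- eyes.camera(name): name is "side" or "top" or "wrist"; returns (picture, depth): 420x560x3 uint8, red, green, blue; 420x560 float32, m along the optical axis (not along the pixel's ray), 0 where there is no reading.
- eyes.get_calibration(name): a dict with "mtx" (3x3 intrinsics, pixels), "R" (3x3) and "t" (3): a world point X has camera coordinates R X + t. Camera axes: x right, y down, z forward; pixel columns grow to the right and rows downward; lengths in m; the calibration is good to about 2 mm. A picture is of the moment at which its call begins: read the wrist's pose just before it. get_calibration takes no time and is no camera call; for the wrist camera it gives the pose at the moment of the call.
- sign_off(): hands the job in; it is judged then, once.
The state is a dict: "t": time; "q": joint angles; "joint_velocities": joint speeds; "effort": joint torques, N m; "tool_pos": TCP position; "eef_rot": TCP orientation; "ft_force": force on the tool from outside, world axes, zero at the start; "torque": the same for the moment, N m; "finger_gap": finger opening in m; "grip_force": force on a finger pad.
Only numpy, scipy, OpenCV 4.12 (cv2) and the standard library are available. Lean on these libraries where they do the work, as an engineer would, in place of code of your own. Each camera call takes 0.05 s, during which the arm holds its last target. There are 200 camera calls.

## Task

The white cup on the turntable is in the way of the plank: lift it off and stand it upright on the round cork coaster, then let go of it. Then slide the white shelf plank, without lifting it off its block, out over the turntable until its red cut line lies along the block's black-trimmed edge, square to that edge, and finish while still holding the plank flat on the block so that it never tips, ready for a colleague to saw. Do not drop the cup or knock it over, and leave the other things on the desk where they are.

Things in the scene. Friction and masses are not known exactly. Their poses are not given: they have to be found in the camera images.
- block: Light wooden sawing block, fixed to the desk: 160 mm (its x) by 260 mm (its y), top 60 mm above the desk. Origin at the centre of its underside, z up. A black strip, 10 mm wide and flush, trims the top at its -y end: the strip's outer side is the edge the plank is slid out over. Outward is the block's -y.
- block_edge (a point): Middle of the block's upper outer edge (130 mm from the block's origin along its -y, 60 mm up); axes parallel to the block's.
- plank: Loose white shelf plank, 46 mm wide (its x), 340 long (its y), 20 thick, 0.15-0.31 kg, uniform, flat on the block, up to 0.15 rad out of square, its -y end out past the edge by 30-60 mm. Origin: centre of underside, z up. Ordinary wood friction. With the red line at the edge its centre of mass is 30 mm outside the block: it tips unless its inner (+y) end is gripped or pressed down.
- plank_line (a point): Middle of the red cut line, 4 mm wide, drawn across the plank's top and down its sides, 200 mm from the plank's outer (-y) end; the point is on the top face, 20 mm above the underside.
- plank_inner (a point): Middle of the upper rim of the plank's inner (+y) end face, 140 mm from the red line.
- turntable: Dark round turntable just beyond the block's edge: foot fixed to the desk, 170 mm wide platter with an orange stripe, top 30 mm above the desk, spins freely about the vertical axis with almost no friction. Origin at the centre of the foot's underside.
- cup: Empty white ceramic cup, straight-sided, 56 mm outer diameter, 90 mm high, 4 mm wall, 0.18 kg, standing loose on the turntable, usually off its axis, in the plank's way. Origin at the centre of its underside, z up.
- coaster: Round cork coaster, 104 mm across, 6 mm thick, fixed to the desk. Origin at the centre of its underside.
- tumbler: Bystander: green glass tumbler, 72 mm across, 85 mm high. Origin at the centre of its underside.
- penpot: Bystander: white pot of pens, 76 mm across, 85 mm high, pens to about 155 mm. Origin at the centre of its underside.
- tape: Bystander: black tape dispenser, 55 by 130 mm, 76 mm high. Origin at the centre of its underside.
- carafe: Bystander: glass bottle, 72 mm across, 240 mm high. Origin at the centre of its underside.
- saw: Bystander: small backsaw lying on the desk, 305 mm long, 20 mm high, wooden handle at its -x end. Origin on the desk where the blade meets the handle.
Things that resemble listed ones, but are neither listed nor needed, are in the scene too. Leave any orange look-alike of the cup alone.

How it is judged:
By the outcome, as a careful person would: the job done as asked, in the order asked, and still so for the second after the job is handed in, while the arm keeps its last pose, push and grip.
It also fails if it takes over 58 s, if anything falls off the work surface, if the arm or the gripper's body presses on something with over 40 N, if the wrist force passes 120 N, or if a joint passes its speed limit or range.

## Working session

There is one attempt and no reset: what is moved stays moved. The work goes in short steps, Python scripts to look and compute and a shell command to move; the robot and the scene stay as the last step left them, time stands still between calls to the robot, and variables do not carry over. Pictures are saved under pics/ and viewed, at most 10 in all, crops included, and the job is handed in when it is done.

```bash
mkdir -p pics; ls; python3 - <<'E'
from workcell import sensors, eyes
import cv2, numpy as np
for n in("top","side"):
    p,d=eyes.camera(n); cv2.imwrite(f"pics/{n}0.png",p[:,:,::-1]); np.savez(f"{n}0.npz",p=p,d=d,**eyes.get_calibration(n))
    c=eyes.get_calibration(n); print(n,c["mtx"],(-c["R"].T@c["t"]).round(3),c["R"].round(3))
print(sensors.get_state())
E
```

```text
pics
top [[487.1575497    0.         282.77840982]
 [  0.         487.1575497  204.17994693]
 [  0.           0.           1.        ]] [0.391 0.115 1.227] [[ 0.005 -1.     0.003]
 [-0.991 -0.005 -0.134]
 [ 0.134 -0.003 -0.991]]
side [[413.72035633   0.         274.75321118]
 [  0.         413.72035633 211.50748681]
 [  0.           0.           1.        ]] [0.302 0.978 0.63 ] [[-0.96  -0.278 -0.018]
 [-0.126  0.491 -0.862]
 [ 0.249 -0.826 -0.507]]
{'t': 0.1, 'q': array([-1.20403210e+00,  4.23801660e-01,  1.63059307e+00,  1.75081245e-05,
        1.08858720e+00, -1.90084517e-02]), 'joint_velocities': array([ 0.00216814, -0.00020637, -0.0026636 ,  0.00055386,  0.00124489,
       -0.00091307]), 'effort': array([-5.55446568e-04, -5.58428192e+01, -2.82447553e+01, -9.64105425e-05,
        3.02457440e-03, -2.15396614e-05]), 'tool_pos': array([ 0.23503463, -0.57864104,  0.2556082 ]), 'eef_rot': array([-6.85506151e-04,  9.81455577e-01,  1.91688467e-01, -1.12538557e-04]), 'ft_force': array([ 0.88376924, -0.14922803,  0.12078059]), 'torque': array([ 0.01585555, -0.01069718, -0.0211186 ]), 'grip_force': 0.0, 'finger_gap': 0.08570319664148589}
```

View pics/top0.png

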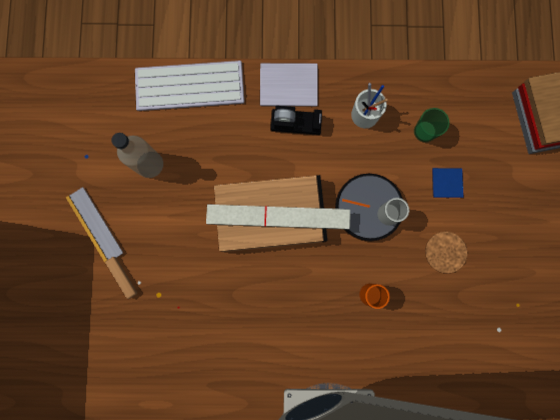

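View pics/side0.png

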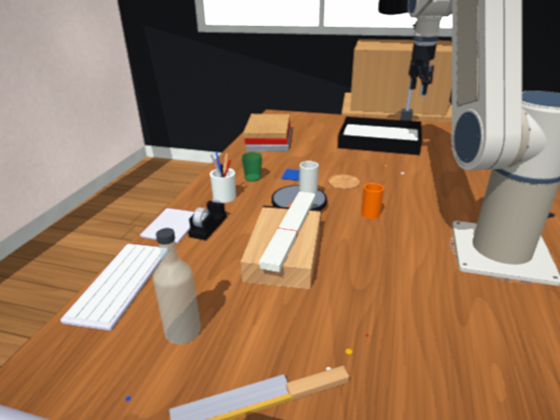

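In the top view, the candidates for the cup are:
- White open cup on the turntable at (397,210).
- Orange cup at (376,296), the look-alike.
- White pen pot at (369,108), which holds pens.

The one at (397,210) fits: it is white, empty and on the platter. The round cork coaster is at (447,252); the blue square at (447,183) is not it. The plank runs (207,215)–(350,219) with its red line at x≈265, and the black edge is at x≈323. Next I measure these and confirm with a crop.

```bash
cat > h.py <<'E'
import cv2, numpy as np
def ray(c,uv,z):
    uv=np.atleast_2d(np.asarray(uv,float)); d=np.c_[uv,np.ones(len(uv))]@np.linalg.inv(c["mtx"]).T@c["R"]
    o=-c["R"].T@c["t"]; return o+d*((z-o[2])/d[:,2])[:,None]
def pts(c,m): 
    v,u=np.nonzero(m); return np.c_[u,v]
def cloud(c,d):
    v,u=np.mgrid[:d.shape[0],:d.shape[1]]
    X=np.stack([u,v,np.ones_like(u)],-1)@np.linalg.inv(c["mtx"]).T*d[...,None]
    return (X-c["t"])@c["R"]
def circ(P):
    A=np.c_[P[:,:2],np.ones(len(P))]; s=np.linalg.lstsq(A,(P[:,:2]**2).sum(1),rcond=None)[0]
    return s[:2]/2, np.sqrt(s[2]+(s[:2]**2).sum()/4)
E
python3 - <<'E'
from h import *
f=np.load("top0.npz"); p=f["p"];d=f["d"];hsv=cv2.cvtColor(p,cv2.COLOR_RGB2HSV);W=cloud(f,d)
def big(m):
    n,l,s,_=cv2.connectedComponentsWithStats(m.astype(np.uint8)); return l==1+np.argmax(s[1:,4])
box=lambda a,b,c_,e:np.pad(np.ones((e-c_,b-a),bool),((c_,420-e),(a,560-b)))
z=W[...,2]
# plank by height
m=big(box(195,360,165,265)&(z>.071)&(z<.095)); P=W[m]; print("plank z",np.median(P[:,2]),m.sum())
r=cv2.minAreaRect(ray(f,pts(f,m),.08)[:,:2].astype(np.float32)); print("plank rect",r); print(cv2.boxPoints(r))
red=box(195,360,195,240)&((hsv[...,0]<6)|(hsv[...,0]>172))&(hsv[...,1]>140)&m
R_=ray(f,pts(f,red),.08); print("red",R_.mean(0),len(R_),np.ptp(R_,axis=0))
mb=big(box(195,360,165,265)&(z>.045)&(z<.095)); mb2=mb&(z<.07)
print("block z",np.median(W[mb2][:,2])); r=cv2.minAreaRect(ray(f,pts(f,mb2),.06)[:,:2].astype(np.float32)); print("block",r); print(cv2.boxPoints(r))
m=box(330,412,165,245)&(z>.02)&(z<.04); r=cv2.minEnclosingCircle(ray(f,pts(f,m),.03)[:,:2].astype(np.float32)); print("tt",r)
m=big(box(375,420,190,230)&(z>.10)&(z<.14)); c=ray(f,pts(f,m),.12); print("cup",cv2.minEnclosingCircle(c[:,:2].astype(np.float32)),np.median(W[m][:,2]),m.sum())
m=big(box(420,475,225,280)&(z>.003)&(z<.02)&(hsv[...,2]>100)); c=ray(f,pts(f,m),.006); print("coaster",cv2.minEnclosingCircle(c[:,:2].astype(np.float32)),c.mean(0),m.sum())
m=big(box(355,395,275,315)&(z>.05));print("orange",W[m].mean(0),W[m].max(0))
m=big(box(410,455,100,145)&(z>.05));print("tumbler",W[m].mean(0))
cv2.imwrite("pics/c1.png",cv2.resize(p[160:280,190:480,::-1],None,fx=2.7,fy=2.7,interpolation=cv2.INTER_CUBIC))
E
```

```text
plank z 0.0790689161457111 2796
plank rect ((0.5167996287345886, 0.12410576641559601), (0.3393474817276001, 0.0466579906642437), 88.27511596679688)
[[ 0.48837397 -0.04478889]
 [ 0.5350108  -0.04619331]
 [ 0.54522526  0.29300043]
 [ 0.49858844  0.29440483]]
red [0.52039708 0.1534641  0.08      ] 22 [0.04289822 0.00241941 0.        ]
block z 0.0592266225091264
block ((0.5292261838912964, 0.1290503740310669), (0.1617334932088852, 0.33355769515037537), 6.056095123291016)
[[ 0.43121523  0.28636685]
 [ 0.4664063  -0.04532931]
 [ 0.62723714 -0.0282661 ]
 [ 0.5920461   0.30343005]]
tt ((0.5478643178939819, -0.10224905610084534), 0.08488115668296814)
cup ((0.5279983282089233, -0.14660535752773285), 0.029959529638290405) 0.11765978502368438 215
coaster ((0.4376446604728699, -0.2966473400592804), 0.05549048259854317) [ 0.43717688 -0.29662035  0.006     ] 1163
orange [ 0.33258457 -0.10350514  0.08716738] [0.39086859 0.11489746 1.22745196]
tumbler [ 0.74813235 -0.25320045  0.08350501]
```

View pics/c1.png

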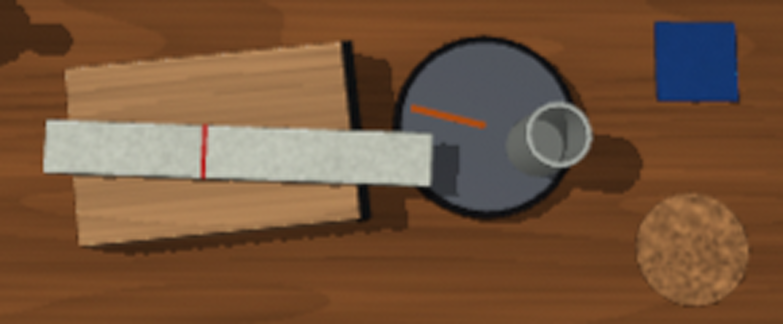

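The crop confirms the white cup, empty, at the right rim of the turntable at crop (558,135). The cork coaster is at crop (693,249), and the plank end stops just short of the cup. I'll refine the block edge and cup circle while turning the tool square to the world.

```bash
python3 - <<'E'
from h import *
f=np.load("top0.npz"); p=f["p"].astype(int);d=f["d"];W=cloud(f,d);z=W[...,2]
g=p.sum(2)
# outer edge of block: last pixel per row with z>.045, rows away from plank; inner end: first pixel
for name,rows in(("edge",list(range(182,206))+list(range(232,241))),("inner",list(range(190,203))+list(range(230,246)))):
    L=[]
    for v in rows:
        u=np.nonzero((z[v,200:345]>.045)&(z[v,200:345]<.068))[0]+200
        if len(u): L.append((u.max()+.5 if name=="edge" else u.min()-.5,v))
    X=ray(f,L,.06)[:,:2]
    vx,vy,x0,y0=cv2.fitLine(X.astype(np.float32),cv2.DIST_HUBER,0,.01,.01).ravel()
    print(name,len(L),"yaw",np.arctan(vy/vx),"pt",x0,y0,"resid",np.abs((X-[x0,y0])@[-vy,vx]).max(),"y at x=.51,.52",y0+vy/vx*(.51-x0),y0+vy/vx*(.52-x0))
for name,cols in(("farside",range(225,315)),("nearside",range(228,318))):
    L=[]
    for u in cols:
        v=np.nonzero((z[165:265,u]>.045)&(z[165:265,u]<.068))[0]+165
        L.append((u,v.min()-.5 if name=="farside" else v.max()+.5))
    X=ray(f,L,.06)[:,:2]; vx,vy,x0,y0=cv2.fitLine(X.astype(np.float32),cv2.DIST_HUBER,0,.01,.01).ravel()
    print(name,"yaw",-np.arctan(vx/vy),x0,y0)
m=((z>.105)&(z<.14)); m[:185]=0;m[235:]=0;m[:,:370]=0;m[:,425:]=0
c,_=cv2.findContours(m.astype(np.uint8),0,cv2.CHAIN_APPROX_NONE); c=max(c,key=len)[:,0]
print("cup rim",circ(ray(f,c,.12)))
E
python3 -m jog '[[[0,0,0,0,0,-7.1],[0,0,0,0,0,-7.1],[0,0,0,0,0,-7.1],[0,0,0,0,0,-7.1],[0,0,0,0,0,-7.1],[0,0,0,0,0,-7.1],[0,0,0,0,0,-7.1],[0,0,0,0,0,-7.1]]]' 1
python3 -m jog '[[[0,0,0,0,0,-7.1],[0,0,0,0,0,-4],[0.9,0.6,0,0,0,0],[0.9,0.6,0,0,0,0],[0.9,0.6,0,0,0,0],[0.9,0.6,0,0,0,0],[0.9,0.6,0,0,0,0],[0.9,0.6,0,0,0,0]]]'
```

```text
edge 33 yaw 0.10171098 pt 0.5475079 0.014437916 resid 0.0011913759218602272 y at x=.51,.52 0.010609741 0.011630372
inner 29 yaw 0.10326863 pt 0.53741235 0.27485424 resid 0.0012018629731036722 y at x=.51,.52 0.2720133 0.27304968
farside yaw 0.10309394 0.6085801 0.1442858
nearside yaw 0.103941046 0.448222 0.1357639
cup rim (array([ 0.52900845, -0.1472086 ]), np.float64(0.027675950643572797))
t: 0.77
tool_pos: [0.2351, -0.5787, 0.2559]
eef_rot: [-0.0, 0.77, 0.638, 0.0]
ft_force: [0.0, 0.8, 0.5]
finger_gap: 0.0855
grip_force: 0.0
t: 1.43
tool_pos: [0.3436, -0.4155, 0.256]
eef_rot: [-0.0, 0.707, 0.707, 0.0]
ft_force: [1.1, -0.8, -0.1]
finger_gap: 0.0852
grip_force: 0.0
```

```bash
python3 -m jog '[[[0.9,0.62,0,0,0,0],[0.9,0.62,0,0,0,0],[0.9,0.62,0,0,0,0],[0.9,0.62,0,0,0,0],[0.9,0.62,0,0,0,0],[0.9,0.62,0,0,0,0],[0.9,0.62,0,0,0,0],[0.9,0.62,0,0,0,0]]]' >/dev/null
python3 -m jog '[[[0.9,0.61,0,0,0,0],[0.84,0.61,0,0,0,0],[0,0,0.8,0,0,0],[0,0,0.8,0,0,0],[0,0,0,0,0,0]]]'
python3 - <<'E'
from h import *
from workcell import eyes
c=eyes.get_calibration("wrist");p,d=eyes.camera("wrist");cv2.imwrite("pics/w1.png",p[:,:,::-1])
X=np.array([.529,-.147,.12]);q=c["mtx"]@(c["R"]@X+c["t"]);print(q[:2]/q[2])
E
```

```text
t: 2.52
tool_pos: [0.5261, -0.1472, 0.2042]
eef_rot: [-0.003, 0.707, 0.708, -0.002]
ft_force: [-1.2, 1.0, -0.7]
finger_gap: 0.085
grip_force: 0.0
[286.07446279 230.99258522]
```

View pics/w1.png

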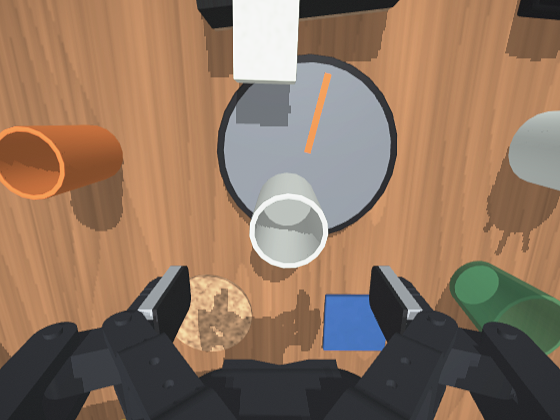

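The wrist view shows the cup rim centred at (289,231), against a predicted (286,231), so the cup position is good to about 2 mm and the fingers straddle it. Now I descend and grip.

```bash
python3 -m jog '[[[0,0.14,0.6,0,0,0],[0,0,0.8,0,0,0],[0,0,0.8,0,0,0],[0,0,0.8,0,0,0],[0,0,0.65,0,0,0],[0,0,0,0,0,0]]]'
python3 -m jog '[[[0,0,0,0,0,0],[0,0,0,0,0,0],[0,0,0,0,0,0],[0,0,0,0,0,0],[0,0,0,0,0,0],[0,0,0,0,0,0],[0,0,0,0,0,0],[0,0,0,0,0,0]]]' -1 35
python3 -m jog '[[[0,0,0,0,0,0],[0,0,0,0,0,0],[0,0,0,0,0,0],[0,0,0,0,0,0]]]'
```

```text
t: 3.07
tool_pos: [0.5311, -0.1489, 0.0967]
eef_rot: [-0.002, 0.707, 0.707, -0.001]
ft_force: [-1.2, 0.1, -0.5]
finger_gap: 0.0854
grip_force: 0.0
t: 3.73
tool_pos: [0.5341, -0.1494, 0.1009]
eef_rot: [0.002, 0.707, 0.707, 0.001]
ft_force: [-0.4, -0.9, 7.7]
finger_gap: 0.0558
grip_force: 37.2
t: 4.07
tool_pos: [0.5342, -0.1494, 0.1009]
eef_rot: [0.002, 0.707, 0.707, 0.001]
ft_force: [-2.0, -1.7, 7.5]
finger_gap: 0.0556
grip_force: 37.2
```

```bash
python3 -m jog '[[[0,0,-0.3,0,0,0],[0,0,-0.7,0,0,0],[0,0,-0.9,0,0,0],[0,0,-0.9,0,0,0],[0,0,0,0,0,0]]]'
python3 -m jog '[[[-0.4,-0.25,0,0,0,0],[-0.8,-0.55,0,0,0,0],[-0.8,-0.55,0,0,0,0],[-0.8,-0.55,0,0,0,0],[-0.8,-0.5,0,0,0,0],[-0.8,-0.5,0,0,0,0],[-0.57,-0.32,0,0,0,0],[0,0,0,0,0,0]]]'
python3 -m jog '[[[0,0,0,0,0,0],[0,0,0,0,0,0],[0,0,0,0,0,0]]]'
python3 - <<'E'
from h import *
from workcell import eyes
p,d=eyes.camera("side");c=eyes.get_calibration("side");cv2.imwrite("pics/s1.png",cv2.resize(p[100:260,250:450,::-1],None,fx=3.5,fy=3.5))
E
```

```text
t: 4.48
tool_pos: [0.5356, -0.1496, 0.1886]
eef_rot: [0.004, 0.707, 0.707, 0.002]
ft_force: [1.4, -0.5, -0.7]
finger_gap: 0.0556
grip_force: 37.8
t: 5.15
tool_pos: [0.4334, -0.3004, 0.1821]
eef_rot: [-0.001, 0.708, 0.706, -0.001]
ft_force: [0.0, -0.6, -3.0]
finger_gap: 0.0558
grip_force: 37.8
t: 5.4
tool_pos: [0.4361, -0.2972, 0.1825]
eef_rot: [-0.0, 0.707, 0.707, 0.0]
ft_force: [-0.0, 0.2, -2.3]
finger_gap: 0.0558
grip_force: 37.8
```

View pics/s1.png

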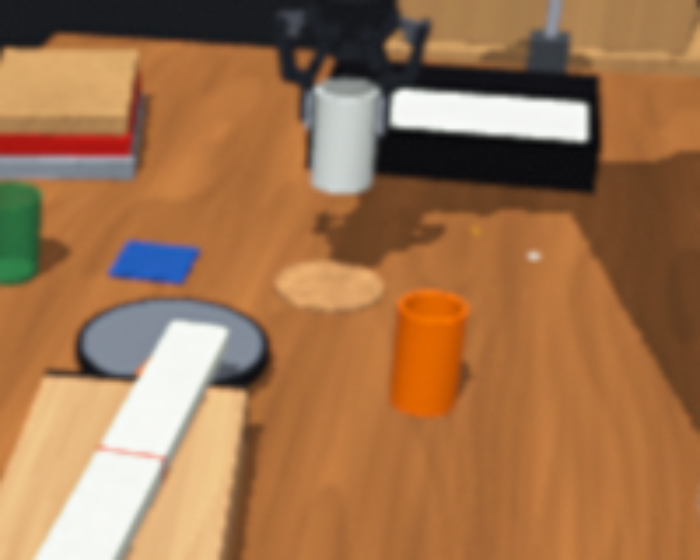

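The crop shows the cup upright in the gripper at (343,135), above the coaster at (330,285). Lowering it.

```bash
python3 -m jog '[[[0,0,0.4,0,0,0],[0,0,0.8,0,0,0],[0,0,0.8,0,0,0],[0,0,0.8,0,0,0],[0,0,0.4,0,0,0],[0,0,0.1,0,0,0],[0,0,0,0,0,0],[0,0,0,0,0,0]]]'
python3 -m jog '[[[0,0,0.08,0,0,0],[0,0,0.08,0,0,0],[0,0,0.04,0,0,0],[0,0,0,0,0,0],[0,0,0,0,0,0]]]'
```

```text
t: 6.12
tool_pos: [0.4369, -0.298, 0.0846]
eef_rot: [0.0, 0.707, 0.707, 0.0]
ft_force: [-0.4, 0.2, -1.9]
finger_gap: 0.0555
grip_force: 37.9
t: 6.53
tool_pos: [0.4362, -0.298, 0.0781]
eef_rot: [0.0, 0.707, 0.707, 0.0]
ft_force: [0.4, 0.1, -1.4]
finger_gap: 0.0555
grip_force: 37.9
```

```bash
python3 -m jog '[[[0,0,0.05,0,0,0],[0,0,0.05,0,0,0],[0,0,0.0,0,0,0],[0,0,0,0,0,0],[0,0,0,0,0,0]]]'
```

```text
t: 6.95
tool_pos: [0.4363, -0.2985, 0.0767]
eef_rot: [0.001, 0.707, 0.707, -0.0]
ft_force: [-6.7, 0.9, 20.9]
finger_gap: 0.0557
grip_force: 38.7
```

```bash
python3 -m jog '[[[0,0,-0.04,0,0,0],[0,0,0,0,0,0],[0,0,0,0,0,0]]]'
python3 -m jog '[[[0,0,0,0,0,0],[0,0,0,0,0,0],[0,0,0,0,0,0],[0,0,0,0,0,0],[0,0,0,0,0,0],[0,0,0,0,0,0],[0,0,0,0,0,0],[0,0,0,0,0,0]]]' 1
python3 -m jog '[[[0,0,-0.3,0,0,0],[0,0,-0.6,0,0,0],[0,0,-0.9,0,0,0],[0,0,-0.9,0,0,0],[0,0,-0.9,0,0,0],[0,0,-0.9,0,0,0],[0,0,0,0,0,0]]]'
```

```text
t: 7.2
tool_pos: [0.4365, -0.2984, 0.0768]
eef_rot: [0.001, 0.707, 0.707, -0.0]
ft_force: [-2.3, -0.8, 9.6]
finger_gap: 0.0557
grip_force: 38.1
t: 7.87
tool_pos: [0.4362, -0.2979, 0.076]
eef_rot: [-0.0, 0.707, 0.707, -0.0]
ft_force: [-0.5, -0.2, 0.4]
finger_gap: 0.0855
grip_force: 0.0
t: 8.45
tool_pos: [0.4385, -0.2996, 0.2168]
eef_rot: [0.004, 0.707, 0.707, 0.001]
ft_force: [0.3, -0.5, 0.4]
finger_gap: 0.0852
grip_force: 0.0
```

```bash
python3 -m jog '[[[0.5,0.1,0,0,0,1.7],[0.95,0.14,0,0,0,0],[0.95,0.14,0,0,0,0],[0.95,0.14,0,0,0,0],[0.95,0.14,0,0,0,0],[0.95,0.14,0,0,0,0],[0.95,0.14,0,0,0,0],[0.95,0.14,0,0,0,0]]]' >/dev/null
python3 -m jog '[[[0.95,0.14,0,0,0,0],[0.95,0.14,0,0,0,0],[0.95,0.14,0,0,0,0],[0.95,0.14,0,0,0,0],[0.95,0.14,0,0,0,0],[0.95,0.14,0,0,0,0],[0.95,0.14,0,0,0,0],[0.95,0.14,0,0,0,0]]]' >/dev/null
python3 -m jog '[[[0.95,0.14,0,0,0,0],[0.95,0.14,0,0,0,0],[0.9,0.14,0,0,0,0],[0.5,0.1,0,0,0,0],[0,0,0,0,0,0],[0,0,0,0,0,0]]]'
python3 - <<'E'
from h import *
from workcell import eyes,sensors
s=sensors.get_state();print(s["tool_pos"],s["eef_rot"].round(4))
cw=eyes.get_calibration("wrist");p,d=eyes.camera("wrist");np.savez("w2.npz",p=p,d=d,**cw)
X=ray(cw,pts(cw,np.ones(p.shape[:2])),.08).reshape(*p.shape[:2],3);h=cv2.cvtColor(p,cv2.COLOR_RGB2HSV)
W=cloud(cw,d); m=(W[...,2]>.072)&(W[...,2]<.09)&(abs(X[...,0]-.52)<.06)&(h[...,1]<60)&(h[...,2]>120)
for a in(.17,.19,.21,.23,.25,.27,.285):
    r=X[m&(abs(X[...,1]-a)<.002)]
    if len(r):print(a,r[:,0].min().round(4),r[:,0].max().round(4),len(r))
print("inner end y",X[m][:,1].max())
cv2.imwrite("pics/w2.png",p[:,:,::-1])
p,d=eyes.camera("top");f=eyes.get_calibration("top");cv2.imwrite("pics/top1.png",p[:,:,::-1])
W=cloud(f,d);z=W[...,2];v,u=np.mgrid[:420,:560];m=(z>.07)&(z<.14)&(u>415)&(u<480)&(v>225)&(v<280)
print("cup",np.median(W[m],0),circ(ray(f,max(cv2.findContours((m&(z>.08)).astype(np.uint8),0,1)[0],key=len)[:,0],.096)))
E
```

```text
t: 10.28
tool_pos: [0.533, 0.241, 0.2108]
eef_rot: [0.0, 0.717, 0.697, -0.0]
ft_force: [-0.2, -0.5, 0.5]
finger_gap: 0.0855
grip_force: 0.0
[0.53296323 0.24102339 0.21075338] [ 0.000e+00  7.170e-01  6.971e-01 -5.000e-04]
0.17 0.4963 0.542 200
0.19 0.4976 0.5423 207
0.21 0.498 0.5426 225
0.23 0.4985 0.5438 241
0.25 0.4989 0.5441 248
0.27 0.4994 0.5445 270
0.285 0.5004 0.5455 286
inner end y 0.2963938433891529
cup [ 0.43303217 -0.29629475  0.09054266] (array([ 0.43374205, -0.29498904]), np.float64(0.02815162017608304))
```

View pics/w2.png

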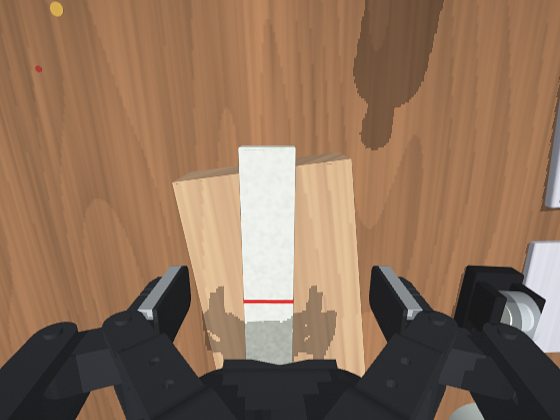

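The wrist view shows the plank straddled by the fingers, its red line at (269,301) and inner end at (267,147). The cup stands at (0.434, −0.296) on the coaster. I go to 35 mm from the inner end, descend and grip.

```bash
python3 -m jog '[[[0.6,-0.38,0.3,0,0,0],[0,0,0.8,0,0,0],[0,0,0.8,0,0,0],[0,0,0.8,0,0,0],[0,0,0.8,0,0,0],[0,0,0.4,0,0,0],[0,0,0.1,0,0,0],[0,0,0,0,0,0]]]'
python3 -m jog '[[[0,0,0,0,0,0],[0,0,0,0,0,0],[0,0,0,0,0,0]]]'
```

```text
t: 11.05
tool_pos: [0.5222, 0.2584, 0.0906]
eef_rot: [-0.0, 0.718, 0.696, -0.001]
ft_force: [0.4, 0.8, 0.1]
finger_gap: 0.0855
grip_force: 0.0
t: 11.3
tool_pos: [0.5233, 0.2596, 0.0924]
eef_rot: [0.0, 0.718, 0.697, 0.001]
ft_force: [0.8, 0.5, 0.3]
finger_gap: 0.0853
grip_force: 0.0
```

```bash
python3 -m jog '[[[0,0,0.08,0,0,0],[0,-0.03,0.04,0,0,0],[0,0,0,0,0,0],[0,0,0,0,0,0]]]'
python3 -m jog '[[[0,0,0,0,0,0],[0,0,0,0,0,0],[0,0,0,0,0,0],[0,0,0,0,0,0],[0,0,0,0,0,0],[0,0,0,0,0,0],[0,0,0,0,0,0],[0,0,0,0,0,0]]]' -1 60
python3 -m jog '[[[0,0,0,0,0,0],[0,0,0,0,0,0],[0,0,0,0,0,0],[0,0,0,0,0,0]]]'
```

```text
t: 11.63
tool_pos: [0.5214, 0.2594, 0.0874]
eef_rot: [-0.0, 0.717, 0.697, -0.0]
ft_force: [0.5, 0.1, -0.1]
finger_gap: 0.0855
grip_force: 0.0
t: 12.3
tool_pos: [0.5219, 0.2595, 0.0878]
eef_rot: [0.0, 0.718, 0.697, 0.0]
ft_force: [0.1, 0.1, 6.2]
finger_gap: 0.0446
grip_force: 62.1
t: 12.63
tool_pos: [0.5218, 0.2595, 0.0878]
eef_rot: [0.0, 0.718, 0.697, 0.0]
ft_force: [-1.4, -1.0, 5.9]
finger_gap: 0.0446
grip_force: 62.1
```

```bash
python3 -m jog '[[[-0.1,0,0.02,0,0,-0.5],[-0.25,0,0,0,0,-0.9],[-0.3,-0.01,0,0,0,-1.0],[-0.3,-0.01,0,0,0,-1.0],[-0.3,-0.01,0,0,0,-1.0],[-0.3,-0.02,0,0,0,-1.0],[-0.3,-0.02,0,0,0,-1.0],[-0.2,-0.02,0,0,0,-0.8]]]'
python3 -m jog '[[[0,0,0,0,0,0],[0,0,0,0,0,0]]]'
```

```text
t: 13.3
tool_pos: [0.5214, 0.1986, 0.0878]
eef_rot: [0.0, 0.672, 0.74, 0.002]
ft_force: [-1.0, 6.2, 7.9]
finger_gap: 0.0445
grip_force: 62.5
t: 13.47
tool_pos: [0.5213, 0.1979, 0.0878]
eef_rot: [0.0, 0.672, 0.74, 0.001]
ft_force: [-0.4, -0.9, 10.6]
finger_gap: 0.0445
grip_force: 62.6
```

```bash
python3 -m jog '[[[-0.2,-0.02,0,0,0,-0.2],[-0.3,-0.03,0,0,0,-0.2],[-0.35,-0.035,0,0,0,0],[-0.35,-0.035,0,0,0,0],[-0.35,-0.035,0,0,0,0],[-0.35,-0.035,0,0,0,0],[-0.3,-0.03,0,0,0,0],[-0.15,-0.02,0,0,0,0]]]'
python3 -m jog '[[[0,0,0,0,0,0],[0,0,0,0,0,0],[0,0,0,0,0,0]]]'
python3 - <<'E'
from h import *
from workcell import eyes
for n in("top","side","wrist"):
    c=eyes.get_calibration(n);p,d=eyes.camera(n); np.savez(n+"3.npz",p=p,d=d,**c)
    h=cv2.cvtColor(p,cv2.COLOR_RGB2HSV)
    X=ray(c,pts(c,np.ones(p.shape[:2])),.08).reshape(*p.shape[:2],3)
    red=((h[...,0]<6)|(h[...,0]>172))&(h[...,1]>130)&(h[...,2]>60)&(abs(X[...,0]-.53)<.04)&(abs(X[...,1]-.02)<.05)
    if red.sum()>5:
        r=X[red]; print(n,"red",len(r),r.mean(0),r.min(0),r.max(0))
    v,u=np.nonzero((abs(X[...,0]-.53)<.12)&(abs(X[...,1]-.03)<.1))
    print(u.min(),u.max(),v.min(),v.max())
    cv2.imwrite(f"pics/{n}3.png",cv2.resize(p[v.min():v.max(),u.min():u.max(),::-1],None,fx=3,fy=3,interpolation=cv2.INTER_CUBIC) if n!="wrist" else p[:,:,::-1])
a=cv2.imread("pics/top3.png");b=cv2.imread("pics/side3.png");hh=max(a.shape[0],b.shape[0])
cv2.imwrite("pics/both3.png",np.hstack([cv2.copyMakeBorder(i,0,hh-i.shape[0],0,0,0) for i in(a,b)])[:600,:800])
E
```

```text
t: 14.13
tool_pos: [0.5216, 0.1274, 0.0878]
eef_rot: [0.0, 0.67, 0.742, 0.002]
ft_force: [0.1, 7.7, 7.7]
finger_gap: 0.0448
grip_force: 62.6
t: 14.38
tool_pos: [0.5216, 0.1269, 0.0878]
eef_rot: [0.001, 0.67, 0.742, 0.001]
ft_force: [-0.3, -1.8, 10.2]
finger_gap: 0.0447
grip_force: 62.7
top red 16 [0.54130905 0.02257693 0.08      ] [0.528001  0.0209498 0.08     ] [0.55434729 0.02562735 0.08      ]
275 360 162 262
242 344 184 229
33 554 261 419
```

View pics/both3.png

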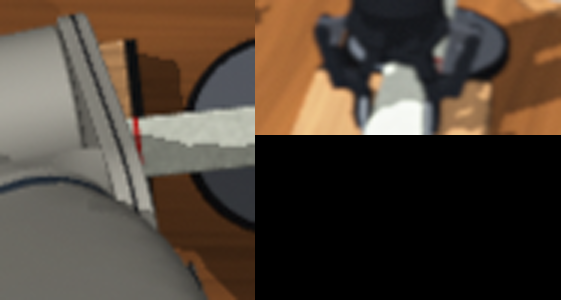

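In the crop the red line at (137,138) is short of the black trim's outer side at about (143,65); the arm hides part of the plank. It is about 8.7 mm from the edge by the top camera and 8.6 mm by TCP. As a cross-check, I'll use the wrist view of the inner ends, where the plank end should be 120 mm from the block's inner edge.

```bash
cat > meas.py <<'E'
from h import *
def line(X):
    vx,vy,x0,y0=cv2.fitLine(X[:,:2].astype(np.float32),cv2.DIST_HUBER,0,.001,.001).ravel(); return np.array([x0,y0]),np.array([vx,vy])
def wrist(f,edge_yaw=.103):
    d=f["d"];p=f["p"];h=cv2.cvtColor(p,cv2.COLOR_RGB2HSV);W=cloud(f,d);z=W[...,2]
    print("z plank",np.median(z[(abs(z-.08)<.008)&(h[...,1]<50)]),"block",np.median(z[abs(z-.06)<.006]))
    T=np.array([-np.sin(edge_yaw),np.cos(edge_yaw)])
    pl=(abs(z-.079)<.008)&(h[...,1]<70)&(h[...,2]>110); bl=(abs(z-.059)<.006)
    def top(m,zz):
        n,l,s,_=cv2.connectedComponentsWithStats(m.astype(np.uint8)); m=l==1+np.argmax(s[1:,4])
        u=np.nonzero(m.sum(0)>8)[0]; u=u[8:-8]; v=np.array([np.nonzero(m[:,i])[0].min()-.5 for i in u]); return m,ray(f,np.c_[u,v],zz)
    m,P=top(pl,.08); p0,dv=line(P); print("plank end mid",P.mean(0),"yaw",np.arctan(dv[1]/dv[0]),len(P))
    ok=np.nonzero(m.sum(1)>20)[0]; 
    vs=[v for v in ok[6:] ]
    for s in(0,-1):
        L=ray(f,[(np.nonzero(m[v])[0][s]+(.5 if s else -.5),v) for v in vs],.08); q,e=line(L); print(" side yaw",-np.arctan(e[0]/e[1]),q,len(L))
    _,B=top(bl,.06); q,e=line(B); 
    n=np.array([-e[1],e[0]]); n*=np.sign(n[1]); print("block inner yaw",np.arctan(e[1]/e[0]),len(B),"resid",np.abs((B[:,:2]-q)@n).max()); print("gap plank end -> block inner edge",(q-P.mean(0)[:2])@n)
E
python3 -c "
from meas import *
wrist(np.load('wrist3.npz'))"
```

```text
z plank 0.07910049238438054 block 0.05910281516180125
plank end mid [0.51887424 0.16472399 0.08      ] yaw 0.096313216 100
 side yaw 0.10563512 [0.49794817 0.12618753] 148
 side yaw 0.10335227 [0.5424973 0.1340812] 148
block inner yaw 0.101773545 369 resid 0.000352265138918548
gap plank end -> block inner edge 0.08319093577935
```

View pics/wrist3.png

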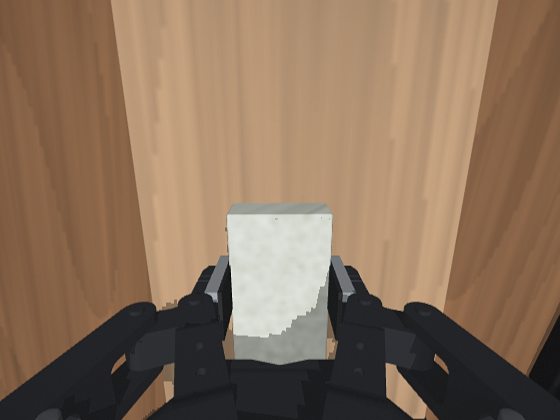

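The wrist view shows the plank end at row ~214, pads on both sides, and the plank flat. Side yaws of 0.103–0.106 match the block's 0.103. The block's inner edge is out of view here, so that gap value is invalid. I'll use the earlier wrist image w2 (red line plus block inner edge) for a second estimate of the slide.

```bash
python3 - <<'E'
from meas import *
f=np.load("w2.npz");p=f["p"];h=cv2.cvtColor(p,cv2.COLOR_RGB2HSV);z=cloud(f,f["d"])[...,2]
v,u=np.mgrid[:420,:560]
r=((h[...,0]<6)|(h[...,0]>172))&(h[...,1]>120)&(v>290)&(v<312)&(u>235)&(u<300)
R=ray(f,pts(f,r),.08);print("red",R.mean(0),r.sum())
L=[(c,np.nonzero(abs(z[:,c]-.059)<.005)[0].min()-.5) for c in list(range(182,234))+list(range(302,345))]
B=ray(f,L,.06);q,e=line(B);n=np.array([-e[1],e[0]]);n*=np.sign(n[1])
print("block inner yaw",np.arctan(e[1]/e[0]),"resid",abs((B[:,:2]-q)@n).max())
print("line to outer edge at w2:", .260-(q-R.mean(0)[:2])@n)
T=np.load("top0.npz");a=np.array([.5475,.01444]);nn=np.array([-.1028,.9947]);print("top0:",(np.array([.5204,.1535])-a)@nn)
# displacement of line point: rigid with TCP
def yaw(x,y):return 2*np.arctan2(y,x)-np.pi/2
R2=lambda a:np.array([[np.cos(a),-np.sin(a)],[np.sin(a),np.cos(a)]])
l0=R.mean(0)[:2];l1=np.array([.5216,.1269])+R2(yaw(.67,.742)-yaw(.718,.697))@(l0-[.5218,.2595]);print("line now",l1,"remaining",(l1-a)@nn, "wrist-based", .260-(q-l1)@n)
E
```

```text
red [0.51876215 0.15562114 0.08      ] 156
block inner yaw 0.101738125 resid 0.0005170843782574024
line to outer edge at w2: 0.14096298724429623
top0: 0.141108862
line now [0.53221682 0.02352046] remaining 0.010603445006456111 wrist-based 0.008178891974612024
```

```bash
python3 -m jog '[[[-0.1,0,0,0,0,0],[-0.1,0,0,0,0,0],[-0.08,0,0,0,0,0],[0,0,0,0,0,0],[0,0,0,0,0,0],[0,0,0,0,0,0]]]'
python3 - <<'E'
from meas import *
from workcell import eyes
c=eyes.get_calibration("top");p,d=eyes.camera("top");np.savez("top4.npz",p=p,d=d,**c)
X=ray(c,pts(c,np.ones(p.shape[:2])),.08).reshape(*p.shape[:2],3);h=cv2.cvtColor(p,cv2.COLOR_RGB2HSV)
red=((h[...,0]<8)|(h[...,0]>170))&(h[...,1]>110)&(abs(X[...,0]-.54)<.03)&(abs(X[...,1]-.013)<.02)
r=X[red];print(len(r),r.mean(0),"remaining",(r.mean(0)[:2]-[.5475,.01444])@[-.1028,.9947])
z=cloud(c,d)[...,2]
# plank outer end on z=.08
m=(abs(z-.079)<.008)&(abs(X[...,0]-.55)<.05)&(X[...,1]<-.05)&(X[...,1]>-.24)
n,l,s,_=cv2.connectedComponentsWithStats(m.astype(np.uint8));m=l==1+np.argmax(s[1:,4])
rows=np.nonzero(m.sum(1)>10)[0][2:-2];E=ray(c,[(np.nonzero(m[v])[0].max()+.5,v) for v in rows],.08);e=E.mean(0)[:2]
print("outer end",e,"line by end",(e-[.5475,.01444])@[-.1028,.9947]+.2, "z",np.median(z[m]))
L=[line(ray(c,[(u,np.nonzero(m[:,u])[0][k]+(.5 if k else -.5)) for u in np.nonzero(m.sum(0)>12)[0][2:-3]],.08))[1] for k in(0,-1)]
print("side yaws",[-np.arctan(e[0]/e[1]) for e in L])
cv2.imwrite("pics/top4.png",cv2.resize(p[150:290,260:480,::-1],None,fx=3.6,fy=3.6,interpolation=cv2.INTER_CUBIC))
E
```

```text
t: 15.03
tool_pos: [0.5224, 0.1195, 0.0878]
eef_rot: [0.0, 0.67, 0.742, 0.001]
ft_force: [-0.9, 4.0, 10.2]
finger_gap: 0.0449
grip_force: 62.6
14 [0.54906817 0.01631048 0.08      ] remaining 0.0016993617451298837
outer end [ 0.54582714 -0.18036315] line by end 0.006401277326991056 z 0.07935568790298247
side yaws [np.float32(0.10420807), np.float32(0.10871979)]
```

View pics/top4.png

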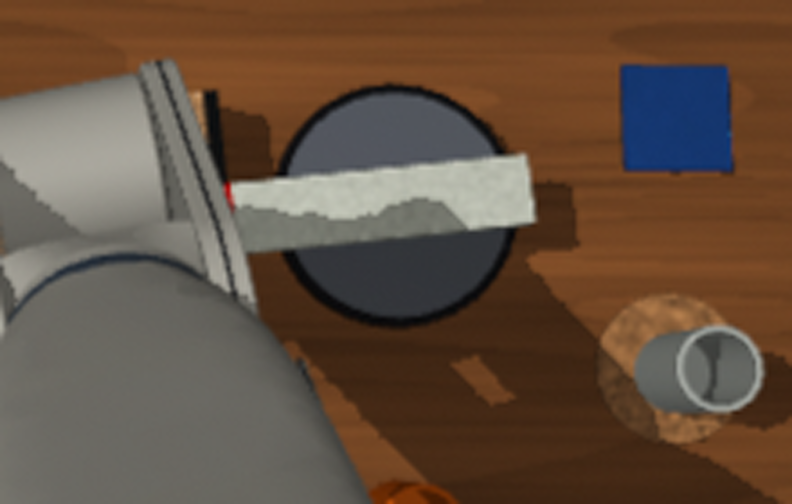

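The crop shows the plank square over the turntable, the red line at (229,195) against the trim's outer side at about (224,150), and the cup upright on the coaster. My outer-end estimate took in rows beyond the end's lower corner, so I'll redo that fit and compare red with the trim's outer side in the same image.

```bash
python3 - <<'E'
from meas import *
c=np.load("top4.npz");p=c["p"];d=c["d"];z=cloud(c,d)[...,2]
X=ray(c,pts(c,np.ones(p.shape[:2])),.08).reshape(*p.shape[:2],3)
m=(abs(z-.079)<.008)&(abs(X[...,0]-.55)<.05)&(X[...,1]<-.05)&(X[...,1]>-.24)
n,l,s,_=cv2.connectedComponentsWithStats(m.astype(np.uint8));m=l==1+np.argmax(s[1:,4])
a=np.array([.5475,.01444]);N=np.array([-.1028,.9947])
E=ray(c,[(np.nonzero(m[v])[0].max()+.5,v) for v in np.nonzero(m.any(1))[0]],.08)[:,:2]
print(np.c_[E,(E-a)@N+.2].round(4))
g=p.astype(int)
# trim outer side in the unhidden rows: depth step
L=[]
for v in range(174,192):
    u=np.nonzero((z[v,300:335]>.04)&(z[v,300:335]<.07))[0]
    if len(u):L.append((300+u.max()+.5,v))
B=ray(c,L,.06)[:,:2];print("edge now",((B-a)@N).round(4))
for v in range(200,212):print(v,[tuple(g[v,u]) for u in range(319,328)])
E
```

```text
[[ 0.5747 -0.1809  0.0029]
 [ 0.5723 -0.1809  0.0032]
 [ 0.5699 -0.1808  0.0035]
 [ 0.5675 -0.1831  0.0014]
 [ 0.5651 -0.183   0.0018]
 [ 0.5627 -0.183   0.0021]
 [ 0.5602 -0.1829  0.0024]
 [ 0.5578 -0.1828  0.0027]
 [ 0.5554 -0.1828  0.003 ]
 [ 0.553  -0.1827  0.0033]
 [ 0.5506 -0.185   0.0013]
 [ 0.5482 -0.1849  0.0016]
 [ 0.5458 -0.1849  0.0019]
 [ 0.5434 -0.1848  0.0022]
 [ 0.541  -0.1847  0.0026]
 [ 0.5386 -0.1847  0.0029]
 [ 0.5362 -0.1846  0.0032]
 [ 0.5338 -0.1845  0.0035]
 [ 0.5315 -0.1868  0.0015]
 [ 0.5291 -0.1844  0.0041]
 [ 0.5266 -0.1605  0.0281]
 [ 0.524  -0.1367  0.052 ]
 [ 0.5215 -0.113   0.0759]
 [ 0.519  -0.0892  0.0999]
 [ 0.5165 -0.0678  0.1214]]
edge now [ 0.0005  0.0007  0.001  -0.0012 -0.0009 -0.0006 -0.0004 -0.0001  0.0002
  0.0004  0.0007  0.001  -0.0012 -0.0009 -0.0006 -0.0004 -0.0001]
200 [(np.int64(126), np.int64(125), np.int64(116)), (np.int64(119), np.int64(118), np.int64(110)), (np.int64(64), np.int64(63), np.int64(59)), (np.int64(44), np.int64(18), np.int64(19)), (np.int64(87), np.int64(28), np.int64(16)), (np.int64(102), np.int64(78), np.int64(65)), 
[... 4088 characters left out ...]
.int64(129), np.int64(127), np.int64(119)), (np.int64(131), np.int64(129), np.int64(121)), (np.int64(112), np.int64(110), np.int64(103)), (np.int64(110), np.int64(111), np.int64(102)), (np.int64(120), np.int64(122), np.int64(112)), (np.int64(122), np.int64(124), np.int64(115))]
211 [(np.int64(75), np.int64(74), np.int64(70)), (np.int64(63), np.int64(63), np.int64(61)), (np.int64(118), np.int64(116), np.int64(109)), (np.int64(133), np.int64(130), np.int64(122)), (np.int64(134), np.int64(132), np.int64(123)), (np.int64(130), np.int64(128), np.int64(120)), (np.int64(111), np.int64(110), np.int64(102)), (np.int64(119), np.int64(121), np.int64(112)), (np.int64(124), np.int64(125), np.int64(116))]
```

Estimates of what remains: 2.5 mm by the outer end, 2.0 mm by the unhidden red rows, 1.2 mm by TCP. The plank is square within about 0.004 rad. I'll nudge 1.8 mm out, recheck, and hand in if it agrees.

```bash
python3 -m jog '[[[-0.03,0,0,0,0,0],[-0.03,0,0,0,0,0],[0,0,0,0,0,0],[0,0,0,0,0,0],[0,0,0,0,0,0],[0,0,0,0,0,0],[0,0,0,0,0,0],[0,0,0,0,0,0]]]'
python3 - <<'E'
from meas import *
from workcell import eyes
R=[];O=[]
c=eyes.get_calibration("top");X=None
p,d=eyes.camera("top");z=cloud(c,d)[...,2]
X=ray(c,pts(c,np.ones(p.shape[:2])),.08).reshape(*p.shape[:2],3)
m=(abs(z-.079)<.008)&(abs(X[...,0]-.55)<.05)&(X[...,1]<-.05)&(X[...,1]>-.24)
n,l,s,_=cv2.connectedComponentsWithStats(m.astype(np.uint8));m=l==1+np.argmax(s[1:,4])
a=np.array([.5475,.01444]);N=np.array([-.1028,.9947])
E=ray(c,[(np.nonzero(m[v])[0].max()+.5,v) for v in np.nonzero(m.any(1))[0][:19]],.08)[:,:2]
print("by end",((E-a)@N+.2).mean(),"z",np.median(z[m]))
for v in range(200,206):
    w=np.clip(p[v,316:330,0].astype(float)-p[v,316:330,1]-22,0,None);u=(w*np.arange(316,330)).sum()/w.sum()
    print(v,u.round(2),((ray(c,[(u,v)],.08)[0,:2]-a)@N).round(4))
E
```

```text
t: 15.75
tool_pos: [0.5225, 0.118, 0.0878]
eef_rot: [0.0, 0.67, 0.742, 0.001]
ft_force: [-0.4, 6.5, 10.1]
finger_gap: 0.0448
grip_force: 62.6
by end 0.0009699049205620895 z 0.07934327404475448
200 323.51 -0.0005
201 323.49 -0.0002
202 323.52 -0.0
203 323.63 -0.0
204 323.86 -0.0003
205 324.0 -0.0004
```

The red line is now within about 1 mm of the edge, and the plank is flat, gripped and pressed with 10 N. Handing in.

```bash
python3 -c "
from workcell import sign_off
print(sign_off())"
```

```text
the job is handed in; nothing more can be done
None
```

The job is handed in at about 16 s: the cup stands upright on the coaster, and the plank's red line is within about 1 mm of the block's edge and square to it, with the plank still gripped and held flat.

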